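# Punch the inspection mark on a tested valve body

### The job

Take the orange-handled marking punch out of its grey stand and mark the valve body in the steel fixture: stand the punch upright on the white disc on its top, tip wholly within the white, and press straight down with a steady 12 newtons or so (9 to 15) for a second, never more than 18, without dragging it sideways. Then lift it straight up a few centimetres clear of the valve and set it gently back upright, fully home in its stand, and let go; leave the brass coupling, the jar and the readout where they are.

Things in the scene. Friction and masses are not known exactly. Their poses are not given: they have to be found in the camera images.
- punch_grip (a point): Centre of the orange grip of the loose marking punch (0.15 to 0.31 kg), upright at the start, its z axis up along it. The grip is a square bar 26 x 26 mm (sides along its x and y), from 40 mm below to 40 mm above this point. Below it a steel shank 14 mm across, 28 mm long, then the tip, 8 mm across, 10 mm long.
- punch_tip (a point): Centre of the flat end face (8 mm across) of the punch's tip, 78 mm below punch_grip along the punch's axis. Same axes as punch_grip.
- fixture: Steel marking fixture fixed to the bench; origin at the centre of its underside. Base 130 (x) x 120 (y) x 12 mm, two round-topped cheeks 59 mm high at y = -47 and +47 mm. Between them sits the aluminium valve body, 54 x 54 mm on top, a brass port on each x side out to 49 mm. Sprung: pressed, it sinks 1 mm for every 2 N (after about 1.5 N), 13 mm at most; it floats sideways, 1.5 N for each mm.
- mark (a point): Centre of the white disc, 16 mm across inside a narrow blue ring, mid-top of the valve body. x and y are true and follow its float; the height reads a nominal 75 mm above the bench, but the unpressed top truly lies anywhere from 67 to 83 mm (height stage, locked per piece): it must be felt. Axes as the fixture's.
- stand: Grey punch stand fixed to the bench, 80 x 80 x 40 mm, origin at the centre of its underside, with an upright through hole 20 mm across in its middle.
- stand_hole (a point): Centre of the mouth of the stand's hole, on its top face, 40 mm above the bench. Fully home, the shank hangs in the hole and the underside of the orange grip rests flat on the top face, so the tip is 38 mm below this point.
- coupling_mid (a point): Bystander: loose brass pipe coupling, 32 mm across, 50 mm tall, standing; this is its centre.
- jar_mid (a point): Bystander: loose white jar with a blue cap, 56 mm across, 75 mm tall, standing; this is its centre.
- readout_mid (a point): Bystander: loose grey digital readout box, 30 x 70 x 50 mm; this is its centre.
There are look-alikes about, which are no part of the job. Leave any turquoise look-alike of the part that bears punch_grip alone.

How it is judged:
By the outcome, as a careful person would: the job done as asked, in the order asked, and still so for the second after the job is handed in, with the robot touching nothing.
It also fails if it takes over 64 s, if anything falls off the work surface, if the arm or the gripper's body presses on something with over 40 N, if the wrist force passes 120 N, or if a joint passes its speed limit or range.

### The arm

A 7-joint arm with a two-finger parallel gripper is mounted at the origin on the work surface. World frame = base frame: x ahead of the robot, y to its left, z up, the work surface at z = 0. Lengths are in m, angles in rad, forces in N, time in s.
With the tool pointing down it reaches from about 0.4 to 0.875 m from the base axis. Payload 19.3 kg.
Tool frame: the origin (TCP) lies midway between the tips of the shut fingers; the grasp point (between the pads) lies 19 mm behind it; y points along the fingers, z is the direction in which the jaws open and shut, and the axes are right-handed (so a half turn about y gives the same grasp; the last joint's range is limited). The gripper opens to 85 mm and grips with 20 to 120 N. Pads are 22 mm wide; open, the fingers measure 114 mm over their backs; the gripper's body (76 mm by 85 mm) begins 54 mm behind the grasp point. The pads swing forward as they close: fully open they stand 13 mm farther back than shut.
Start: joints at [-1.387, 0.521, -0.036, 1.599, 0.021, 1.021, -0.113], TCP at [0.157, 0.605, 0.231] pointing down, gripper open.
Joint ranges: [-2.91, 2.91], [-0.3, 2.13], [-1.5, 1.42], [0.17, 2.43], [-1.26, 4.41], [0.16, 1.93], [-2.52, 2.52]. Speed limits (rad/s): [1.89, 1.89, 2.39, 2.39, 3.01, 3.01, 3.01].

### API

Orientations are given as a unit quaternion [w, x, y, z].
In Python, from station import manip gives the robot as it stands. The module is installed in compiled form; this text tells all that it offers.
- The arm moves only by the tool apply_moves, never from a script. Its argument "increments" is a list of rows, each a list of 5 numbers: the opening, from -1 (shut) to 1 (fully open), then the shift along the tool's x, y, z in m, then the turn about the tool's y in rad. A call has 1 to 12 rows; each row shifts and turns the commanded pose from where the row before left it, along the tool's axes as they then stand; what a row does not reach is not made up. A row lasts 1/8 s, in which the tool goes at most 62.5 mm and 10.7 degrees, less where a joint would pass 70% of its speed; a pose out of reach is approached as far as the arm can. A call is refused whole if a number of a shift passes 0.0625 or a number of a turn 0.188, either way. A call with a gripper value outside its range is refused whole. The fingers move at their own pace and stop on an object; "force" is the grip in N (left out, the last holds). Time passes only in rows, so rows that do not move let the fingers close. It gives the time, the measured TCP pose, the force and the opening at its end, in the units of the state.
- manip.observe(): the state, without advancing time (a new reading comes with each control period).
- manip.read_camera(name): name is "scene" or "top" or "wrist"; returns the picture (420x560x3 uint8, red, green, blue); there is no depth.
- manip.camera_info(name): a dict with "vfov" (degrees; the focal length in pixels is half the picture's height over the tangent of half this angle, whatever the lens; pixels are square), "cx", "cy" (the principal point, pixels), "world_to_cam" (4x4, takes a point from world to camera coordinates). Camera axes: x right, y down, z forward; pixel columns grow to the right and rows downward; lengths in m; the calibration is good to about 2 mm. A picture is of the moment at which its call begins: read the wrist's pose just before it. camera_info takes no time and is no camera call; for the wrist camera it gives the pose at the moment of the call.
- manip.close_job(): hands the job in, once; it reports no verdict.
The state is a dict: "time": time; "qpos": joint angles; "joint_vel": joint speeds; "effort": joint torques, N m; "ee_pos": TCP position; "ee_rot": TCP orientation; "force": force on the tool from outside, world axes, zero at the start; "moment": the same for the moment, N m; "grip_width": finger opening in m.
Only numpy, scipy, OpenCV 4.12 (cv2) and the standard library are available. Lean on these libraries where they do the work, as an engineer would, in place of code of your own. Each camera call takes 0.05 s, during which the arm holds its last target.

## Working session

There is one attempt and no reset: what is moved stays moved. The work goes in short steps, Python scripts to look and compute and a tool call to move; the robot and the scene stay as the last step left them, time stands still between calls to the robot, and variables do not carry over. Pictures are saved under pics/ and viewed, and the job is handed in when it is done.

Besides the shell and the picture viewer there is one more tool, called by a JSON object that holds its "api" and its "payload", one argument or row to a line. apply_moves: Moves the arm, as the interface text tells. Its arguments: {"type":"object","properties":{"increments":{"type":"array","items":{"type":"array","items":{"type":"number"}}},"force":{"type":"number"}},"required":["increments"]}

```bash
mkdir -p pics; ls; python3 - <<'E'
from station import manip
import cv2,numpy as np
s=manip.observe()
for k,v in s.items(): print(k,np.round(v,4))
for n in("scene","top","wrist"):
    i=manip.camera_info(n);print(n,i['vfov'],i['cx'],i['cy']);print(np.round(i['world_to_cam'],4))
    im=manip.read_camera(n);np.save(f'pics/{n}0.npy',im);cv2.imwrite(f'pics/{n}0.png',im[:,:,::-1])
print({k:v for k,v in i.items() if k not in('world_to_cam',)})
E
```

```text
pics
time 0.0
qpos [-1.3872  0.522  -0.0363  1.6     0.0212  1.0211 -0.1128]
joint_vel [-0.0006  0.0016 -0.0006 -0.0002  0.001   0.0001  0.0004]
effort [ 6.00000e-04 -9.27099e+01  1.98010e+00 -3.69930e+01  1.78000e-02
  8.20000e-03 -0.00000e+00]
ee_pos [0.1569 0.6046 0.2307]
ee_rot [-0.701   0.7018 -0.0895  0.0895]
force [-0.6309  1.272  -1.3902]
moment [ 0.0077  0.0442 -0.0187]
grip_width 0.0852
scene 48.70873892907408 291.4824563481809 203.657531696055
[[ 0.245   0.9695  0.0104 -0.1171]
 [ 0.7106 -0.1723 -0.6822 -0.3255]
 [-0.6596  0.1745 -0.7311  1.5625]
 [ 0.      0.      0.      1.    ]]
top 49.31651171530015 280.27174323659597 214.14434233352665
[[ 0.0113 -0.9998  0.0139 -0.0327]
 [-0.9814 -0.0137 -0.1916  0.5744]
 [ 0.1918 -0.0115 -0.9814  1.287 ]
 [ 0.      0.      0.      1.    ]]
wrist 64.5783456125058 279.8178976942517 212.83914121773117
[[ 0.2501  0.9682 -0.0022 -0.6257]
 [ 0.9191 -0.2367  0.3149 -0.042 ]
 [ 0.3044 -0.0808 -0.9491  0.3807]
 [ 0.      0.      0.      1.    ]]
{'vfov': 64.5783456125058, 'cx': 279.8178976942517, 'cy': 212.83914121773117}
```

View pics/scene0.png

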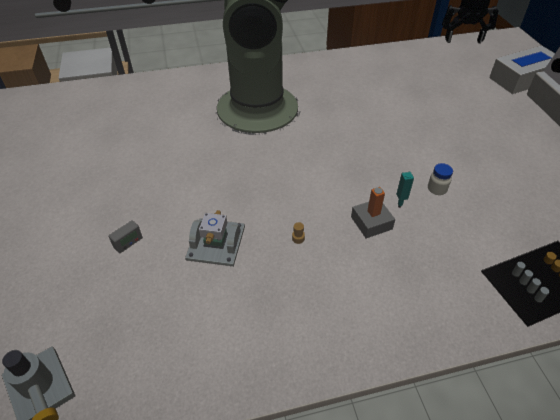

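View pics/top0.png

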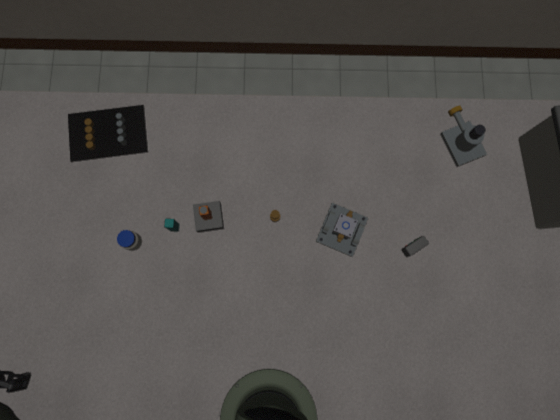

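View pics/wrist0.png

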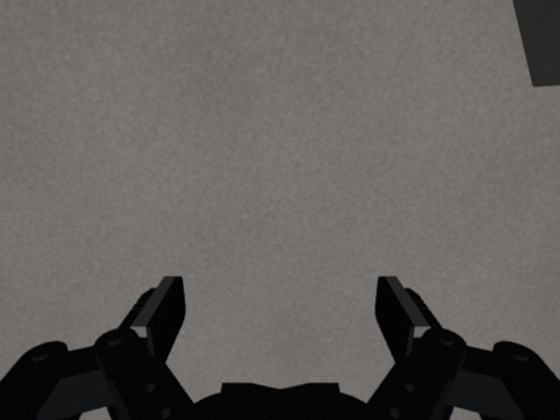

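The scene view shows the orange punch at (377,200) in the grey stand at (373,218). The turquoise look-alike is at (405,187), the jar at (440,180), the coupling at (298,232), the fixture at (213,235) and the readout at (125,237). Next I'll zoom in and measure.

```bash
cat > h.py <<'E'
import numpy as np,cv2
from station import manip
from scipy.spatial.transform import Rotation as R
def K(i):
    f=210/np.tan(np.radians(i['vfov'])/2);return f,i['cx'],i['cy']
def ray(i,u,v):
    f,cx,cy=K(i);T=np.array(i['world_to_cam']);d=np.array([(u-cx)/f,(v-cy)/f,1.]);Rm=T[:3,:3]
    return -Rm.T@T[:3,3],Rm.T@d
def onz(i,u,v,z):
    c,d=ray(i,u,v);return c+d*(z-c[2])/d[2]
def proj(i,p):
    f,cx,cy=K(i);T=np.array(i['world_to_cam']);q=T[:3,:3]@np.asarray(p)+T[:3,3];return np.array([f*q[0]/q[2]+cx,f*q[1]/q[2]+cy])
def rot(s): 
    q=s['ee_rot'];return R.from_quat([q[1],q[2],q[3],q[0]])
E
python3 - <<'E'
from h import *
a=np.load('pics/top0.npy');b=np.load('pics/scene0.npy')
c=a[190:260,110:370][:,:,::-1];cv2.imwrite('pics/tz.png',cv2.resize(c,None,fx=3,fy=3,interpolation=cv2.INTER_CUBIC))
c=b[150:270,180:460][:,:,::-1];cv2.imwrite('pics/sz.png',cv2.resize(c,None,fx=2.8,fy=2.8,interpolation=cv2.INTER_CUBIC))
print(rot(manip.observe()).as_matrix().round(4))
it=manip.camera_info('top')
for n,u,v,z in [('punchtop',204,211,.12),('turq',170,224,.1),('jar',128,239,.075),('coup',275,216,.05),('mark',345.5,226,.075),('stand',208,216,.04),('readout',416,246,.05)]: print(n,onz(it,u,v,z).round(3))
E
```

```text
[[ 9.680e-01 -2.000e-04  2.511e-01]
 [-2.511e-01 -8.000e-04  9.680e-01]
 [ 0.000e+00 -1.000e+00 -8.000e-04]]
punchtop [0.568 0.188 0.12 ]
turq [0.534 0.285 0.1  ]
jar [0.493 0.408 0.075]
coup [ 0.57 -0.01  0.05]
mark [ 0.539 -0.214  0.075]
stand [0.569 0.188 0.04 ]
readout [ 0.487 -0.423  0.05 ]
```

View pics/tz.png

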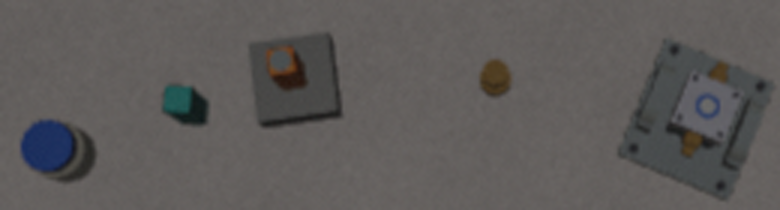

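View pics/sz.png

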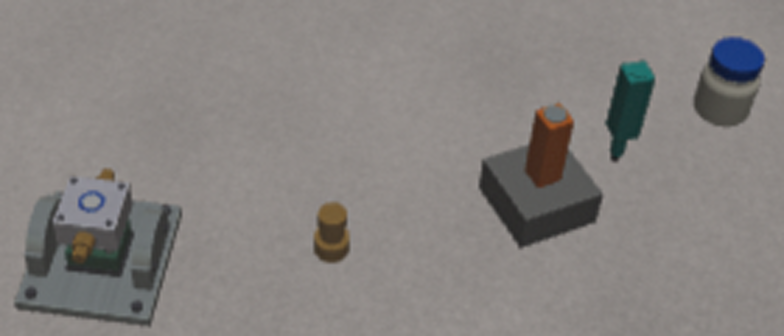

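```bash
python3 - <<'E'
from h import *
s=manip.observe();i=manip.camera_info('wrist')
c,d=ray(i,280,210);M=rot(s).as_matrix()
print('cam in tool',M.T@(c-s['ee_pos']),'dir',M.T@d)
# punch yaw from top image: orange mask
E
```

```text
cam in tool [-0.08070799 -0.14237031  0.00158907] dir [ 3.06770242e-01  9.51822039e-01 -3.34166569e-04]
```

{"api": "apply_moves", "payload": {
  "increments": [
    [1,0.02,-0.004,-0.012,0],
    [1,0.04,-0.004,-0.024,0],
    [1,0.052,-0.004,-0.031,0],
    [1,0.052,-0.004,-0.031,0],
    [1,0.052,-0.004,-0.031,0],
    [1,0.052,0,-0.031,0],
    [1,0.052,0,-0.031,0],
    [1,0.052,0,-0.031,0],
    [1,0.052,0,-0.031,0],
    [1,0.04,0,-0.024,0],
    [1,0.02,0,-0.012,0],
    [1,0.01,0,-0.006,0]
  ]
}}

```text
time: 1.65
ee_pos: [0.5616, 0.1934, 0.2513]
ee_rot: [-0.701, 0.701, -0.09, 0.09]
force: [-1.5, -0.4, 0.6]
grip_width: 0.0854
```

{"api": "apply_moves", "payload": {
  "increments": [
    [1,0,0,0,0],
    [1,0,0,0,0]
  ]
}}

```text
time: 1.9
ee_pos: [0.5603, 0.1963, 0.2513]
ee_rot: [0.702, -0.701, 0.089, -0.089]
force: [0.3, 0.5, 0.5]
grip_width: 0.0856
```

```bash
python3 - <<'E'
from h import *
s=manip.observe();print(s['time'],s['ee_pos'],s['force'],rot(s).as_matrix().round(3))
im=manip.read_camera('wrist');np.save('pics/w1.npy',im);cv2.imwrite('pics/w1.png',im[:,:,::-1])
E
```

```text
1.9 [0.56031187 0.19634868 0.25134434] [0.3478471  0.50030193 0.51870937] [[ 0.968 -0.     0.25 ]
 [-0.25   0.     0.968]
 [-0.    -1.     0.   ]]
```

View pics/w1.png

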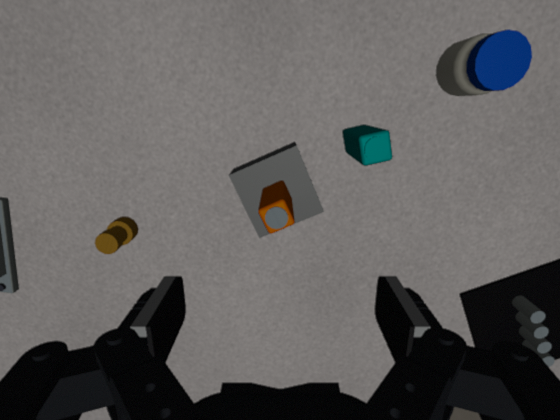

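```bash
python3 - <<'E'
from h import *
im=np.load('pics/w1.npy');i=manip.camera_info('wrist')
hsv=cv2.cvtColor(im,cv2.COLOR_RGB2HSV)
c=im[130:250,210:410][:,:,::-1];cv2.imwrite('pics/w1z.png',cv2.resize(c,None,fx=4,fy=4,interpolation=cv2.INTER_CUBIC))
# top face: bright orange + grey disc
m=((hsv[:,:,0]<16)&(hsv[:,:,1]>150)).astype(np.uint8)
for name,mm in (('all',m),('bright',m*(hsv[:,:,2]>190).astype(np.uint8))):
    mm=mm.copy();mm[:190 if name=='bright' else 0]=0; mm[:, :230]=0;mm[:,330:]=0
    ct=cv2.findContours(mm,cv2.RETR_EXTERNAL,cv2.CHAIN_APPROX_NONE)[0];ct=max(ct,key=cv2.contourArea)
    r=cv2.minAreaRect(ct);b=cv2.boxPoints(r);print(name,r,mm.sum());
    P=np.array([onz(i,*q,.12) for q in b]);print(P.round(4),P.mean(0).round(4));e=np.diff(P,axis=0);print(np.linalg.norm(e,axis=1),np.degrees(np.arctan2(e[:,1],e[:,0])))
print(np.unique(hsv[200:232,262:290,2][m[200:232,262:290]>0]//20,return_counts=True))
# stand top corners rough
for q in [(230,173),(295,143),(323,211),(262,237)]: print(onz(i,*q,.04).round(4))
E
```

```text
all ((275.1724548339844, 207.06898498535156), (44.3815803527832, 35.19012451171875), 66.80140686035156) 802
[[0.5475 0.1751 0.12  ]
 [0.5427 0.2048 0.12  ]
 [0.5817 0.2106 0.12  ]
 [0.5873 0.1798 0.12  ]] [0.5648 0.1926 0.12  ]
[0.03003509 0.03949973 0.03129437] [ 99.24075624   8.52185249 -79.73058257]Traceback (most recent call last):
  File "<stdin>", line 9, in <module>
ValueError: max() iterable argument is empty
```

View pics/w1z.png

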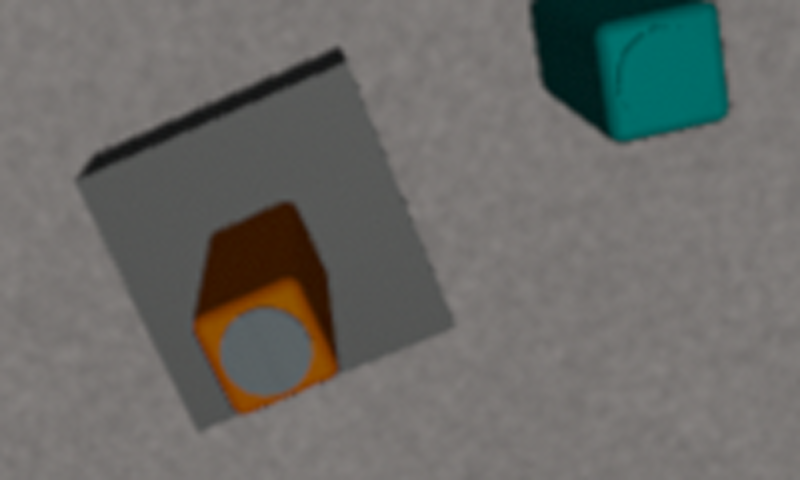

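```bash
python3 - <<'E'
from h import *
im=np.load('pics/w1.npy');i=manip.camera_info('wrist');it=manip.camera_info('top')
hsv=cv2.cvtColor(im,cv2.COLOR_RGB2HSV)
def rect(Q,z):
    P=np.array([onz(i,210+(x+.5)/4-.5,130+(y+.5)/4-.5,z) for x,y in Q]);e=np.roll(P,-1,0)-P
    print(P.mean(0).round(4),np.linalg.norm(e,axis=1).round(4),(np.degrees(np.arctan2(e[:,1],e[:,0]))%90).round(1))
rect([(194,322),(295,276),(340,373),(238,415)],.12)
rect([(78,181),(346,64),(455,325),(200,432)],.04)
rect([(597,27),(717,3),(728,121),(621,141)],.106)
print(onz(i,210+267/4,130+350/4,.12), onz(it,110+282/3,190+62/3,.12))
E
```

```text
[0.5729 0.1914 0.12  ] [0.0242 0.0242 0.0245 0.0236] [11.   9.8  9.4  8.9]
[0.5736 0.1912 0.04  ] [0.0784 0.0787 0.0789 0.0798] [9.1 9.3 9.8 8.9]
[0.5388 0.2884 0.106 ] [0.0254 0.0254 0.0232 0.0253] [86.8 86.8 86.4  1.8]
[0.57393567 0.19155674 0.12      ] [0.5691262  0.18815197 0.12      ]
```

{"api": "apply_moves", "payload": {
  "increments": [
    [1,0,0.005,0,-0.105],
    [1,0,0.01,0,-0.105],
    [1,0,0.015,0,-0.105],
    [1,0,0.015,0,-0.104],
    [1,0.006,0.015,-0.004,0],
    [1,0.006,0.01,-0.003,0],
    [1,0,0,0,0],
    [1,0,0,0,0]
  ]
}}

```text
time: 2.95
ee_pos: [0.5742, 0.1906, 0.1817]
ee_rot: [0.705, -0.705, -0.058, 0.058]
force: [0.1, 0.3, 0.8]
grip_width: 0.0852
```

```bash
python3 - <<'E'
from h import *
s=manip.observe();print(s['time'],s['ee_pos'],s['qpos'],rot(s).as_matrix().round(3))
im=manip.read_camera('wrist');np.save('pics/w2.npy',im);cv2.imwrite('pics/w2.png',im[:,:,::-1])
c=im[120:320,180:380][:,:,::-1];cv2.imwrite('pics/w2z.png',cv2.resize(c,None,fx=3,fy=3,interpolation=cv2.INTER_CUBIC))
E
```

```text
2.95 [0.57415925 0.19060613 0.18166558] [-0.42247588  0.54438115  0.00577415  1.70486959 -0.00379599  0.89193962
  1.32018304] [[ 0.986  0.    -0.164]
 [ 0.164  0.     0.986]
 [ 0.    -1.     0.   ]]
```

View pics/w2z.png

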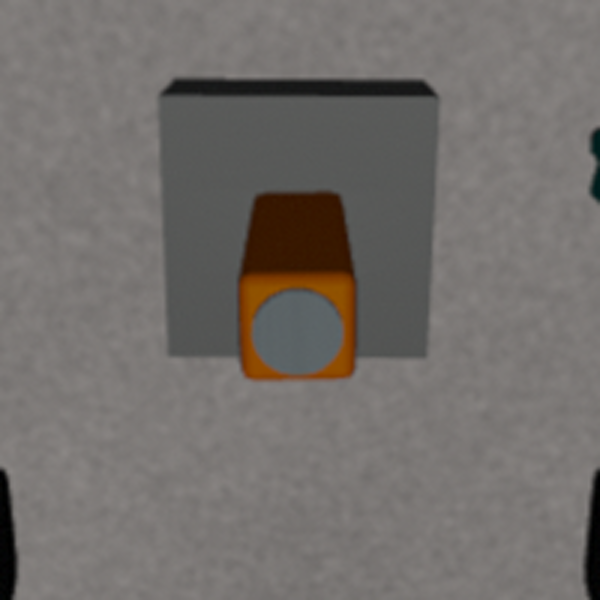

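View pics/w2.png

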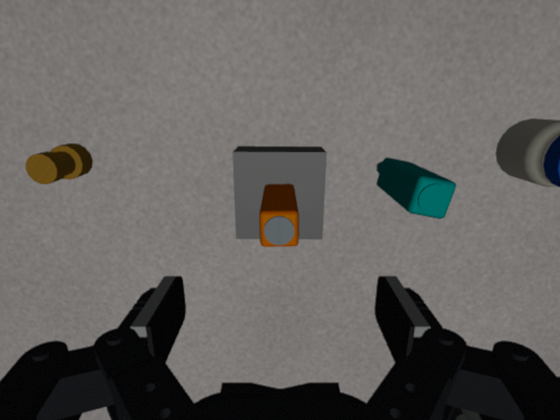

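Yaw is aligned: the top face is centred at about (279,228) and square to the picture. The turquoise punch at (415,190) is clear of the right finger.

```bash
python3 - <<'E'
from h import *
s=manip.observe();i=manip.camera_info('wrist');M=rot(s).as_matrix()
def t(x,y,z):
    p=onz(i,180+(x+.5)/3-.5,120+(y+.5)/3-.5,z);return p.round(4),(M.T@(p-s['ee_pos'])).round(4)
print('disc',t(298,332,.12));print('face',t(297.5,326,.12))
for q in [(240,326),(355,326),(298,272),(298,380)]: print(t(*q,.12)[1])
for q in [(159,94),(440,97),(427,357),(168,356)]: print('st',t(*q,.04))
print('stand',np.mean([t(*q,.04)[0] for q in [(159,94),(440,97),(427,357),(168,356)]],0))
E
```

```text
disc (array([0.5737, 0.1913, 0.12  ]), array([-0.0003,  0.0618,  0.0007]))
face (array([0.5724, 0.191 , 0.12  ]), array([-0.0017,  0.0618,  0.0006]))
[-0.0017  0.0618 -0.012 ]
[-0.0017  0.0618  0.0132]
[-0.0141  0.0618  0.0007]
[0.0112 0.0618 0.0007]
st (array([0.54  , 0.1456, 0.04  ]), array([-0.0412,  0.1417, -0.0389]))
st (array([0.5277, 0.2241, 0.04  ]), array([-0.0404,  0.1418,  0.0406]))
st (array([0.6062, 0.2367, 0.04  ]), array([0.0392, 0.1418, 0.0402]))
st (array([0.6191, 0.158 , 0.04  ]), array([ 0.0389,  0.1418, -0.0396]))
stand [0.57325 0.1911  0.04   ]
```

{"api": "apply_moves", "payload": {
  "increments": [
    [1,-0.001,0.01,0.0006,0],
    [1,0,0.02,0,0],
    [1,0,0.025,0,0],
    [1,0,0.025,0,0],
    [1,0,0.02,0,0],
    [1,0,0.013,0,0],
    [1,0,0.005,0,0],
    [1,0,0,0,0],
    [1,0,0,0,0]
  ]
}}

```text
time: 4.12
ee_pos: [0.5733, 0.1909, 0.064]
ee_rot: [0.705, -0.705, -0.059, 0.058]
force: [0.0, -0.1, -0.1]
grip_width: 0.0853
```

{"api": "apply_moves", "payload": {
  "increments": [
    [-1,0,0,0,0],
    [-1,0,0,0,0],
    [-1,0,0,0,0],
    [-1,0,0,0,0],
    [-1,0,0,0,0],
    [-1,0,0,0,0],
    [-1,0,0,0,0],
    [-1,0,0,0,0]
  ],
  "force": 70
}}

```text
time: 5.12
ee_pos: [0.573, 0.1909, 0.0635]
ee_rot: [0.705, -0.705, -0.058, 0.058]
force: [-1.4, -0.5, 4.9]
grip_width: 0.0252
```

```bash
python3 - <<'E'
from h import *
s=manip.observe();print(s['time'],s['ee_pos'],s['force'],s['moment'],s['grip_width'],rot(s).as_matrix().round(4))
im=manip.read_camera('wrist');cv2.imwrite('pics/w3.png',im[:,:,::-1])
E
```

```text
5.125 [0.57297975 0.19089192 0.06348651] [-1.37413858 -0.48245423  4.92576757] [0.00059605 0.34984046 0.04908068] 0.025249694354508783 [[ 9.864e-01  1.000e-04 -1.644e-01]
 [ 1.644e-01  1.000e-04  9.864e-01]
 [ 1.000e-04 -1.000e+00  1.000e-04]]
```

View pics/w3.png

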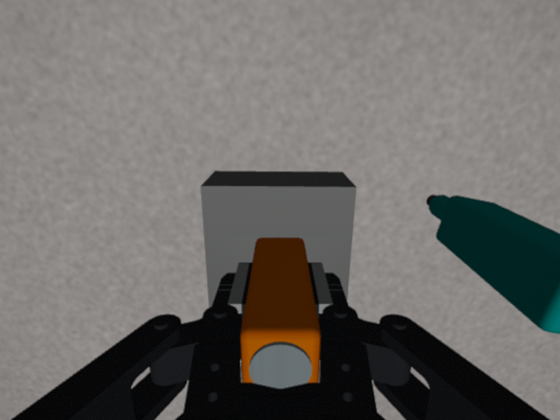

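Gripped at a width of 25 mm, with the punch still square. Now I'll lift it straight up.

{"api": "apply_moves", "payload": {
  "increments": [
    [-1,0,-0.003,0,0],
    [-1,0,-0.007,0,0],
    [-1,0,-0.015,0,0],
    [-1,0,-0.02,0,0],
    [-1,0,-0.025,0,0],
    [-1,0,-0.025,0,0],
    [-1,0,-0.02,0,0],
    [-1,0,-0.015,0,0],
    [-1,0,-0.007,0,0],
    [-1,0,-0.003,0,0],
    [-1,0,0,0,0],
    [-1,0,0,0,0]
  ]
}}

```text
time: 6.68
ee_pos: [0.5727, 0.1908, 0.2027]
ee_rot: [-0.705, 0.705, 0.058, -0.059]
force: [-0.1, 0.3, -2.1]
grip_width: 0.0253
```

```bash
python3 - <<'E'
from h import *
s=manip.observe();print(s['time'],s['ee_pos'],s['force'],s['moment'],s['grip_width'])
im=manip.read_camera('wrist');cv2.imwrite('pics/w4.png',im[:,:,::-1])
im=manip.read_camera('scene');cv2.imwrite('pics/s4.png',cv2.resize(im[100:270,280:460][:,:,::-1],None,fx=3,fy=3))
M=rot(s).as_matrix()
print(M.T@(np.array([.539,-.214,.2])-s['ee_pos']))
E
```

```text
6.675 [0.57270097 0.1907684  0.20272508] [-0.07087863  0.33350607 -2.06542819] [-0.03065368 -0.00616436 -0.00629542] 0.025271375876317972
[-0.09979531  0.00290259 -0.39371705]
```

View pics/w4.png

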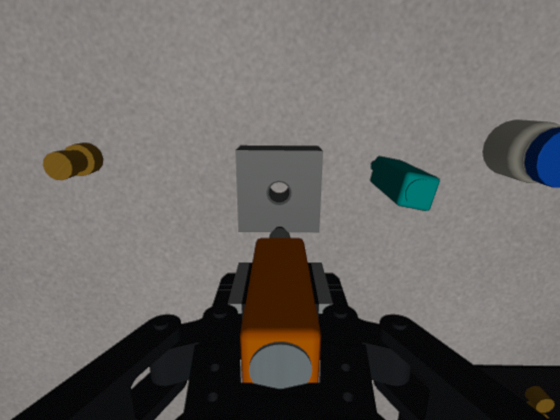

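View pics/s4.png

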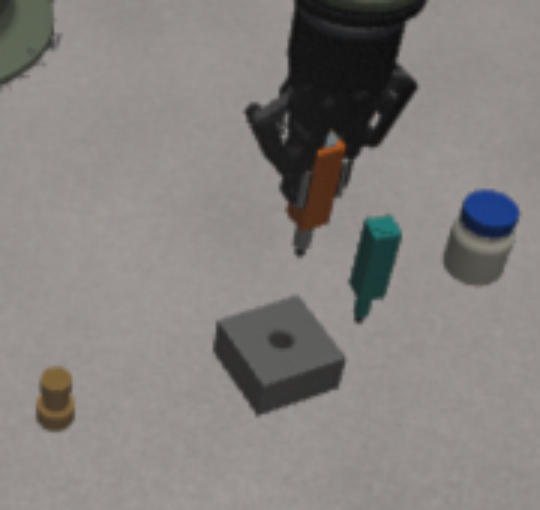

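Lifted straight. The tip shows at (280,232) and the empty hole at (279,191). The wrist force reads about -2.1 N, which is the punch's weight. Now I'll traverse so the wrist camera sits over the mark.

{"api": "apply_moves", "payload": {
  "increments": [
    [-1,-0.001,0,-0.015,0],
    [-1,-0.002,0,-0.03,0],
    [-1,-0.002,0,-0.045,0],
    [-1,-0.002,0,-0.05,0],
    [-1,-0.002,0,-0.05,0],
    [-1,-0.002,0,-0.05,0],
    [-1,-0.002,0,-0.05,0],
    [-1,-0.002,0,-0.045,0],
    [-1,-0.002,0,-0.03,0],
    [-1,-0.002,0,-0.019,0],
    [-1,-0.001,0,-0.01,0],
    [-1,0,0,0,0]
  ]
}}

```text
time: 8.28
ee_pos: [0.6179, -0.201, 0.2032]
ee_rot: [0.705, -0.705, -0.058, 0.058]
force: [-1.3, 0.4, -2.1]
grip_width: 0.0254
```

{"api": "apply_moves", "payload": {
  "increments": [
    [-1,0,0,0,0],
    [-1,0,0,0,0]
  ]
}}

```text
time: 8.52
ee_pos: [0.6182, -0.2, 0.2034]
ee_rot: [0.705, -0.705, -0.059, 0.059]
force: [-0.6, -0.5, -1.8]
grip_width: 0.025
```

```bash
python3 - <<'E'
from h import *
s=manip.observe();print(s['time'],s['ee_pos'],s['force'],s['moment'],s['grip_width'],rot(s).as_matrix().round(4))
im=manip.read_camera('wrist');cv2.imwrite('pics/w5.png',im[:,:,::-1]);np.save('pics/w5.npy',im)
E
```

```text
8.525 [ 0.61815716 -0.20004295  0.20337693] [-0.63048823 -0.48023646 -1.787181  ] [0.0134623  0.00239577 0.03591101] 0.025020064663929382 [[ 9.862e-01  1.000e-04 -1.656e-01]
 [ 1.656e-01  3.000e-04  9.862e-01]
 [ 1.000e-04 -1.000e+00  3.000e-04]]
```

View pics/w5.png

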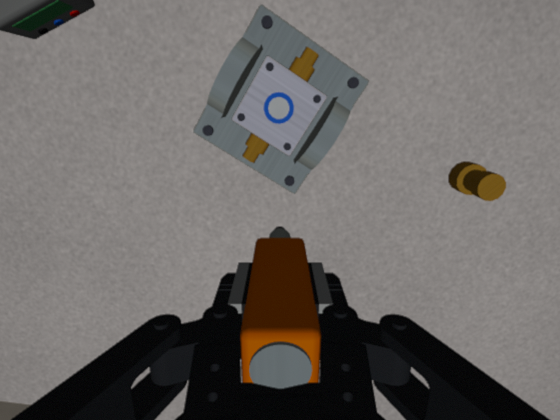

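The blue ring is at about (279,108), almost straight below the camera, so the unknown height hardly shifts it.

```bash
cat >> h.py <<'E'
def ring(im,box=None):
    hsv=cv2.cvtColor(im,cv2.COLOR_RGB2HSV);m=((hsv[:,:,0]>100)&(hsv[:,:,0]<130)&(hsv[:,:,1]>120)).astype(np.uint8)
    if box: 
        k=np.zeros_like(m);k[box[1]:box[3],box[0]:box[2]]=1;m*=k
    ct=max(cv2.findContours(m,cv2.RETR_EXTERNAL,cv2.CHAIN_APPROX_NONE)[0],key=cv2.contourArea)
    return cv2.fitEllipse(ct)
E
python3 - <<'E'
from h import *
s=manip.observe();i=manip.camera_info('wrist');M=rot(s).as_matrix()
e=ring(np.load('pics/w5.npy'),(220,50,340,170));print(e)
for z in(.067,.075,.083):
    p=onz(i,*e[0],z);print(z,p.round(4),(M.T@(p-s['ee_pos'])).round(4))
tipz=s['ee_pos'][2]-.0615
print('tip pred px',proj(i,s['ee_pos']+np.array([0,0,-.0615])))
a=M@[0,1,0];print('tip pred along axis',s['ee_pos']+a*.0615)
E
```

```text
((278.3328857421875, 107.512939453125), (28.757972717285156, 30.00551986694336), 178.62086486816406)
0.067 [ 0.5428 -0.213   0.067 ] [-7.650e-02  1.364e-01 -1.000e-04]
0.075 [ 0.5426 -0.213   0.075 ] [-7.660e-02  1.284e-01 -1.000e-04]
0.083 [ 0.5425 -0.2129  0.083 ] [-0.0767  0.1204 -0.    ]
tip pred px [277.92284614 230.93617538]
tip pred along axis [ 0.61815479 -0.20020935  0.14189807]
```

{"api": "apply_moves", "payload": {
  "increments": [
    [-1,-0.01,0,0,0],
    [-1,-0.02,0,0,0],
    [-1,-0.02,0,0,0],
    [-1,-0.017,0,0,0],
    [-1,-0.0096,0.005,0,0],
    [-1,0,0.01,0,0],
    [-1,0,0.015,0,0],
    [-1,0,0.01,0,0],
    [-1,0,0.005,0,0],
    [-1,0,0,0,0],
    [-1,0,0,0,0],
    [-1,0,0,0,0]
  ]
}}

```text
time: 10.07
ee_pos: [0.5426, -0.2137, 0.1587]
ee_rot: [-0.705, 0.705, 0.059, -0.058]
force: [-0.5, -0.4, -1.8]
grip_width: 0.0254
```

```bash
python3 - <<'E'
from h import *
s=manip.observe();print(s['time'],s['ee_pos'],s['force'],s['moment'],s['grip_width'],rot(s).as_matrix().round(4))
im=manip.read_camera('wrist');cv2.imwrite('pics/w6.png',cv2.resize(im[150:270,200:360][:,:,::-1],None,fx=5,fy=5,interpolation=cv2.INTER_CUBIC));np.save('pics/w6.npy',im)
im=manip.read_camera('scene');cv2.imwrite('pics/s6.png',cv2.resize(im[150:270,150:310][:,:,::-1],None,fx=5,fy=5,interpolation=cv2.INTER_CUBIC))
np.save('pics/s6.npy',im)
print(proj(manip.camera_info('wrist'),s['ee_pos']-[0,0,.0615]))
E
```

```text
10.075 [ 0.54262283 -0.21372998  0.15867261] [-0.4721706  -0.41940955 -1.7805653 ] [-0.02325627  0.01060147 -0.02470749] 0.02535156956720562 [[ 9.864e-01  6.000e-04 -1.644e-01]
 [ 1.644e-01 -2.000e-04  9.864e-01]
 [ 6.000e-04 -1.000e+00 -3.000e-04]]
[277.87531909 231.03057192]
```

View pics/w6.png

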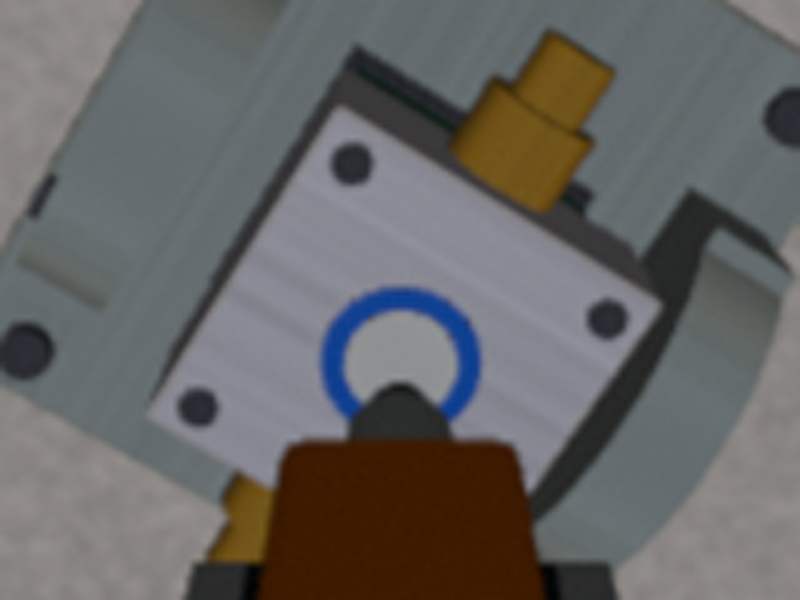

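View pics/s6.png

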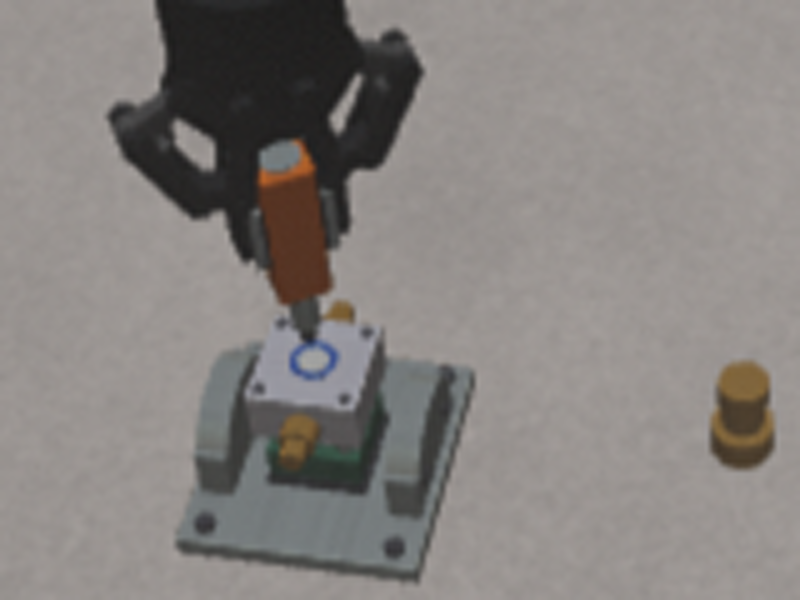

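```bash
python3 - <<'E'
from h import *
s=manip.observe();i=manip.camera_info('wrist');M=rot(s).as_matrix()
im=np.load('pics/w6.npy')
hsv=cv2.cvtColor(im,cv2.COLOR_RGB2HSV);m=((hsv[:,:,0]>100)&(hsv[:,:,0]<130)&(hsv[:,:,1]>120)).astype(np.uint8);m[:190]=0;m[245:]=0;m[:,:240]=0;m[:,320:]=0
ys,xs=np.nonzero(m);print(xs.min(),xs.max(),ys.min(),ys.max())
# outer boundary pts: upper part
ct=max(cv2.findContours(m,cv2.RETR_EXTERNAL,cv2.CHAIN_APPROX_NONE)[0],key=len)[:,0,:]
# keep points far from provisional centre
c0=np.array([279.8,222.2]);r=np.linalg.norm(ct-c0,axis=1);k=ct[(r>14)&(ct[:,1]<232)];e=cv2.fitEllipse(k.astype(np.float32));print(e,len(k))
uv=np.array(e[0])
c5=(278.33,107.51)
# w5 camera: translate current cam by TCP shift
d5=np.array([.61815716,-.20004295,.20337693])-s['ee_pos']
c,d=ray(i,*uv);_,dd=ray(i,*c5);c2=c+d5
A=np.stack([d,-dd],1);t=np.linalg.lstsq(A,c2-c,rcond=None)[0];p=c+d*t[0];q=c2+dd*t[1];print(p,q)
for z in(.070,.075,.08,p[2]):
    P=onz(i,*uv,z);print(z,P.round(4),'rel tool',(M.T@(P-s['ee_pos'])).round(4))
for zt in(-.0615,):
    tip=s['ee_pos']+M@[0,.0615,0]
    print('pred tip front edge',proj(i,tip+M@[-.004,0,0]),'ctr',proj(i,tip))
E
```

```text
264 295 208 233
((279.7156982421875, 221.9754180908203), (28.753887176513672, 31.00783920288086), 88.53140258789062) 62
[ 0.54256614 -0.21254621  0.07930551] [ 0.54260056 -0.21273819  0.07930668]
0.07 [ 0.5459 -0.212   0.07  ] rel tool [0.0035 0.0886 0.0011]
0.075 [ 0.5441 -0.2123  0.075 ] rel tool [0.0017 0.0836 0.0011]
0.08 [ 0.5423 -0.2126  0.08  ] rel tool [-0.0001  0.0786  0.0011]
0.07930550756718646 [ 0.5426 -0.2125  0.0793] rel tool [0.0001 0.0793 0.0011]
pred tip front edge [277.9522796  225.29724281] ctr [277.9572458  230.99586909]
```

The ring centre is at (279.7,222.0) and the tip column is about 280, so they line up sideways. Two-view triangulation puts the top at about 79 mm. I'll shift 0.5 mm and lower to about 6 mm above it.

{"api": "apply_moves", "payload": {
  "increments": [
    [-1,-0.0005,0.003,0,0],
    [-1,0,0.005,0,0],
    [-1,0,0.003,0,0],
    [-1,0,0,0,0],
    [-1,0,0,0,0],
    [-1,0,0,0,0]
  ]
}}

```text
time: 10.92
ee_pos: [0.542, -0.2138, 0.1474]
ee_rot: [-0.705, 0.705, 0.058, -0.058]
force: [0.2, 0.8, -1.6]
grip_width: 0.0254
```

```bash
python3 - <<'E'
from h import *
s=manip.observe();print(s['time'],s['ee_pos'],s['force'],s['moment'])
im=manip.read_camera('wrist');cv2.imwrite('pics/w7.png',cv2.resize(im[180:250,230:330][:,:,::-1],None,fx=8,fy=8,interpolation=cv2.INTER_CUBIC));np.save('pics/w7.npy',im)
im=manip.read_camera('scene');cv2.imwrite('pics/s7.png',cv2.resize(im[200:240,185:240][:,:,::-1],None,fx=12,fy=12,interpolation=cv2.INTER_CUBIC))
i=manip.camera_info('scene');M=rot(s).as_matrix();tip=s['ee_pos']+M@[0,.0615,0]
print('scene tip',proj(i,tip),'proj foot at .0793',proj(i,[tip[0],tip[1],.0793]))
E
```

```text
10.925 [ 0.54198863 -0.21378803  0.14742036] [ 0.16803234  0.76414747 -1.61149095] [-0.07105573 -0.00614167  0.01653298]
scene tip [211.41438398 219.54237239] proj foot at .0793 [211.73494233 221.36110673]
```

View pics/w7.png

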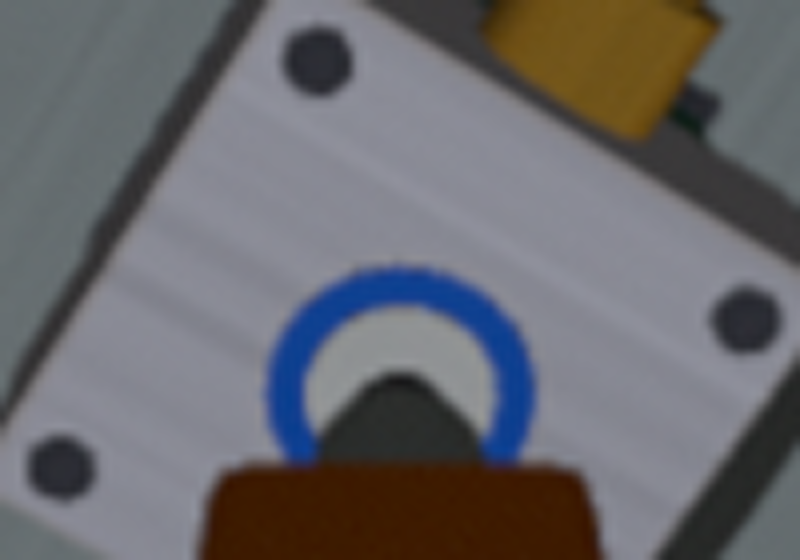

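View pics/s7.png

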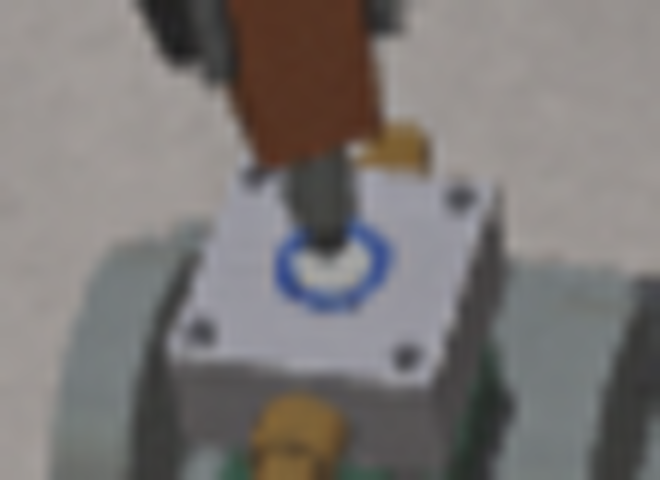

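Sideways the tip (col 400) matches the ring centre (col 400). Both views suggest the tip is about 1 mm short in +x, so I'll correct that and feel downward.

{"api": "apply_moves", "payload": {
  "increments": [
    [-1,0.001,0,0,0],
    [-1,0,0.001,0,0],
    [-1,0,0.001,0,0],
    [-1,0,0.001,0,0],
    [-1,0,0.001,0,0],
    [-1,0,0,0,0]
  ]
}}

```text
time: 11.78
ee_pos: [0.5429, -0.2136, 0.1432]
ee_rot: [0.705, -0.705, -0.058, 0.058]
force: [-0.3, 0.3, -1.4]
grip_width: 0.0253
```

{"api": "apply_moves", "payload": {
  "increments": [
    [-1,0,0.001,0,0],
    [-1,0,0.001,0,0],
    [-1,0,0,0,0]
  ]
}}

```text
time: 12.15
ee_pos: [0.543, -0.2136, 0.1413]
ee_rot: [-0.705, 0.705, 0.058, -0.058]
force: [-0.1, 0.2, 0.2]
grip_width: 0.0254
```

{"api": "apply_moves", "payload": {
  "increments": [
    [-1,0,0.001,0,0],
    [-1,0,0,0,0]
  ]
}}

```text
time: 12.4
ee_pos: [0.543, -0.2136, 0.1404]
ee_rot: [-0.705, 0.705, 0.058, -0.058]
force: [0.1, 0.2, 2.2]
grip_width: 0.0251
```

```bash
python3 - <<'E'
from h import *
s=manip.observe();print(s['time'],s['ee_pos'],s['force'],s['moment'],s['grip_width'])
im=manip.read_camera('wrist');cv2.imwrite('pics/w8.png',cv2.resize(im[180:250,230:330][:,:,::-1],None,fx=8,fy=8,interpolation=cv2.INTER_CUBIC))
im=manip.read_camera('scene');cv2.imwrite('pics/s8.png',cv2.resize(im[200:240,185:240][:,:,::-1],None,fx=12,fy=12,interpolation=cv2.INTER_CUBIC))
E
```

```text
12.4 [ 0.54301694 -0.21360858  0.14038762] [0.05888248 0.16762679 2.19139657] [ 0.02228011  0.06089849 -0.01663895] 0.02508734860955822
```

View pics/w8.png

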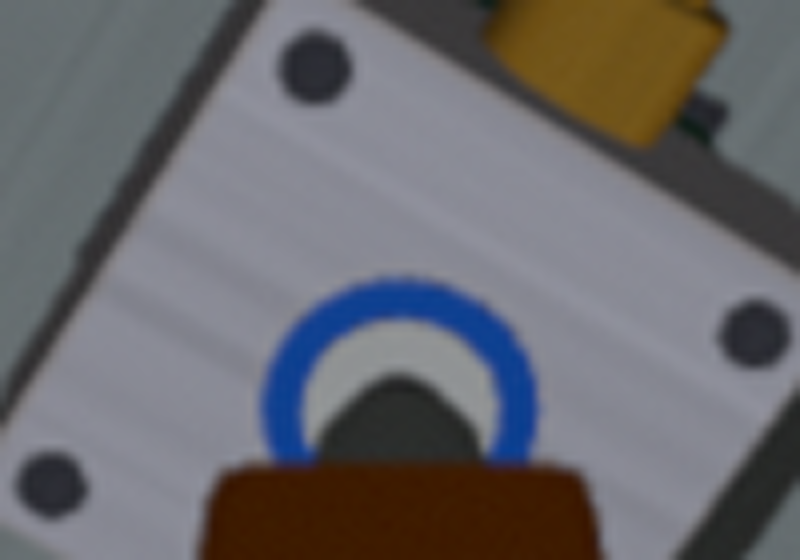

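View pics/s8.png

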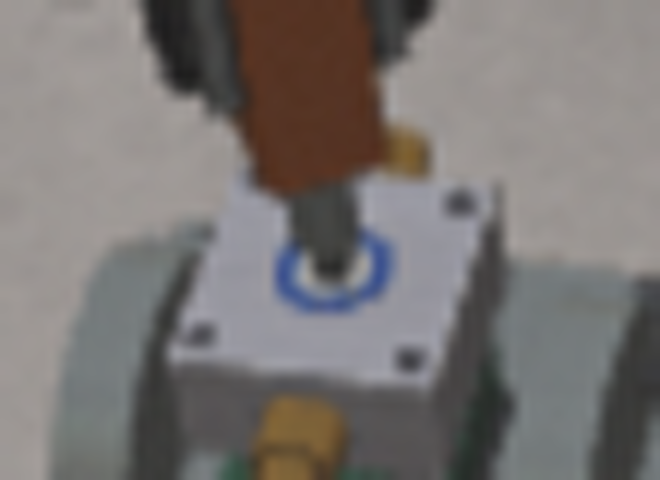

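The tip is inside the white, centred sideways and within 1 mm in x. The press is now about 4 N (2.2 N plus the 1.8 N punch weight), with 2 N per mm to go.

{"api": "apply_moves", "payload": {
  "increments": [
    [-1,0,0.001,0,0],
    [-1,0,0.001,0,0],
    [-1,0,0.001,0,0],
    [-1,0,0,0,0]
  ]
}}

```text
time: 13.0
ee_pos: [0.5432, -0.2137, 0.1375]
ee_rot: [-0.705, 0.705, 0.059, -0.058]
force: [-0.5, 0.4, 7.9]
grip_width: 0.0254
```

{"api": "apply_moves", "payload": {
  "increments": [
    [-1,0,0.0005,0,0],
    [-1,0,0,0,0]
  ]
}}

```text
time: 13.25
ee_pos: [0.5432, -0.2137, 0.1371]
ee_rot: [-0.705, 0.705, 0.059, -0.058]
force: [-0.8, 1.0, 8.1]
grip_width: 0.0255
```

{"api": "apply_moves", "payload": {
  "increments": [
    [-1,0,0.0008,0,0],
    [-1,0,0,0,0]
  ]
}}

```text
time: 13.5
ee_pos: [0.5433, -0.2137, 0.1364]
ee_rot: [-0.705, 0.705, 0.059, -0.058]
force: [-1.8, 0.0, 9.8]
grip_width: 0.0252
```

{"api": "apply_moves", "payload": {
  "increments": [
    [-1,0,0,0,0],
    [-1,0,0,0,0],
    [-1,0,0,0,0],
    [-1,0,0,0,0],
    [-1,0,0,0,0]
  ]
}}

```text
time: 14.12
ee_pos: [0.5433, -0.2137, 0.1365]
ee_rot: [-0.705, 0.705, 0.059, -0.058]
force: [-0.7, 0.1, 8.8]
grip_width: 0.0253
```

{"api": "apply_moves", "payload": {
  "increments": [
    [-1,0,0,0,0],
    [-1,0,0,0,0],
    [-1,0,0,0,0],
    [-1,0,0,0,0],
    [-1,0,0,0,0]
  ]
}}

```text
time: 14.75
ee_pos: [0.5433, -0.2137, 0.1364]
ee_rot: [-0.705, 0.705, 0.059, -0.058]
force: [-0.1, -0.2, 9.2]
grip_width: 0.0255
```

Held for 1.25 s at about 9.3 + 1.8 ≈ 11 N. Now I'll lift straight up.

{"api": "apply_moves", "payload": {
  "increments": [
    [-1,0,-0.002,0,0],
    [-1,0,-0.003,0,0],
    [-1,0,-0.004,0,0],
    [-1,0,-0.007,0,0],
    [-1,0,-0.012,0,0],
    [-1,0,-0.015,0,0],
    [-1,0,-0.012,0,0],
    [-1,0,-0.008,0,0],
    [-1,0,-0.003,0,0],
    [-1,0,0,0,0],
    [-1,0,0,0,0]
  ]
}}

```text
time: 16.12
ee_pos: [0.5427, -0.2135, 0.2016]
ee_rot: [0.705, -0.705, -0.058, 0.059]
force: [-0.1, -0.0, -0.7]
grip_width: 0.0254
```

```bash
python3 - <<'E'
from h import *
s=manip.observe();print(s['time'],s['ee_pos'],s['force'],s['moment'],s['grip_width'])
im=manip.read_camera('wrist');cv2.imwrite('pics/w9.png',im[:,:,::-1])
M=rot(s).as_matrix();print(M.T@(np.array([.573,.1909,s['ee_pos'][2]])-s['ee_pos']))
E
```

```text
16.125 [ 0.54273392 -0.21348491  0.20159255] [-0.07864267 -0.00695944 -0.73847365] [ 0.00683184 -0.00736853 -0.02034985] 0.025388777434571026
[9.63571914e-02 5.55280633e-05 3.93901607e-01]
```

View pics/w9.png

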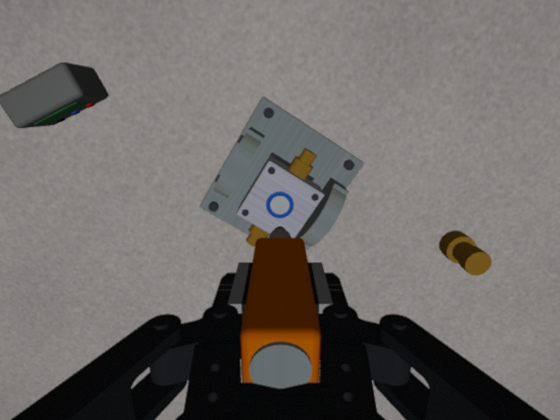

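The weight reading now differs from before (-0.7 against about -1.9). I'll take a few more readings to settle the baseline before moving on.

{"api": "apply_moves", "payload": {
  "increments": [
    [-1,0,0,0,0]
  ]
}}

```text
time: 16.3
ee_pos: [0.5428, -0.2136, 0.2017]
ee_rot: [0.705, -0.705, -0.058, 0.058]
force: [1.1, -1.2, -1.6]
grip_width: 0.0255
```

{"api": "apply_moves", "payload": {
  "increments": [
    [-1,0,0,0,0]
  ]
}}

```text
time: 16.42
ee_pos: [0.5429, -0.2136, 0.2019]
ee_rot: [0.705, -0.705, -0.058, 0.058]
force: [0.1, 0.9, -0.9]
grip_width: 0.0252
```

{"api": "apply_moves", "payload": {
  "increments": [
    [-1,0,0,0,0]
  ]
}}

```text
time: 16.55
ee_pos: [0.5429, -0.2136, 0.202]
ee_rot: [0.705, -0.705, -0.058, 0.058]
force: [0.0, -0.1, -2.2]
grip_width: 0.025
```

{"api": "apply_moves", "payload": {
  "increments": [
    [-1,0,0,0,0]
  ]
}}

```text
time: 16.68
ee_pos: [0.5429, -0.2136, 0.202]
ee_rot: [-0.705, 0.705, 0.058, -0.058]
force: [0.3, -0.2, -1.7]
grip_width: 0.0254
```

{"api": "apply_moves", "payload": {
  "increments": [
    [-1,0,0,0,0]
  ]
}}

```text
time: 16.8
ee_pos: [0.5429, -0.2136, 0.202]
ee_rot: [-0.705, 0.705, 0.058, -0.058]
force: [1.0, -0.3, -2.4]
grip_width: 0.0252
```

Baseline averages about -1.65 N (noise ±0.7 N), so the press was about 11 N. Back to the stand.

{"api": "apply_moves", "payload": {
  "increments": [
    [-1,0.003,0,0.012,0],
    [-1,0.007,0,0.03,0],
    [-1,0.011,0,0.045,0],
    [-1,0.012,0,0.05,0],
    [-1,0.012,0,0.05,0],
    [-1,0.012,0,0.05,0],
    [-1,0.012,0,0.05,0],
    [-1,0.011,0,0.045,0],
    [-1,0.008,0,0.032,0],
    [-1,0.005,0,0.02,0],
    [-1,0.0032,0,0.01,0],
    [-1,0,0,0,0]
  ]
}}

```text
time: 18.3
ee_pos: [0.5731, 0.1906, 0.2019]
ee_rot: [-0.705, 0.705, 0.058, -0.058]
force: [-1.0, -0.3, -1.0]
grip_width: 0.0253
```

{"api": "apply_moves", "payload": {
  "increments": [
    [-1,0,0,0,0],
    [-1,0,0,0,0],
    [-1,0,0,0,0]
  ]
}}

```text
time: 18.68
ee_pos: [0.5731, 0.1903, 0.2021]
ee_rot: [-0.705, 0.705, 0.058, -0.058]
force: [0.3, 0.3, -1.7]
grip_width: 0.0254
```

```bash
python3 - <<'E'
from h import *
s=manip.observe();print(s['time'],s['ee_pos'],s['force'],s['moment'],s['grip_width'])
im=manip.read_camera('wrist');cv2.imwrite('pics/w10.png',im[:,:,::-1])
M=rot(s).as_matrix();print(M.round(4),M.T@(np.array([.573,.1909,s['ee_pos'][2]])-s['ee_pos']))
E
```

```text
18.675 [0.57311911 0.19029938 0.20206777] [ 0.34799072  0.33502697 -1.72513372] [-0.00079526 -0.03143326  0.02976536] 0.025376526579525164
[[ 9.865e-01  0.000e+00 -1.637e-01]
 [ 1.637e-01 -1.000e-04  9.865e-01]
 [ 0.000e+00 -1.000e+00 -1.000e-04]] [-1.92108382e-05 -8.22013034e-08  6.12020043e-04]
```

View pics/w10.png

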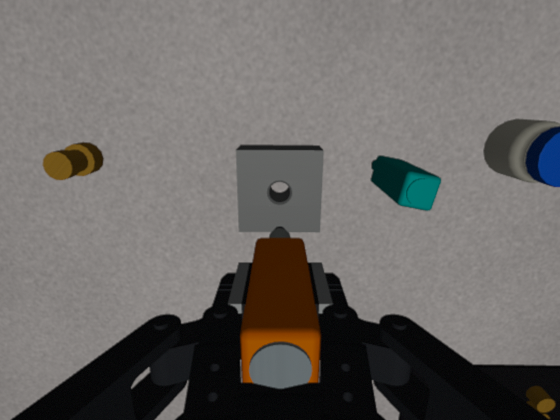

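The picture matches the one from just after the lift: hole at (279,191), tip at (280,232). Lowering into the hole.

{"api": "apply_moves", "payload": {
  "increments": [
    [-1,0,0.01,0.0006,0],
    [-1,0,0.02,0,0],
    [-1,0,0.025,0,0],
    [-1,0,0.02,0,0],
    [-1,0,0.012,0,0],
    [-1,0,0.008,0,0],
    [-1,0,0.006,0,0],
    [-1,0,0.006,0,0],
    [-1,0,0.006,0,0],
    [-1,0,0,0,0]
  ]
}}

```text
time: 19.98
ee_pos: [0.5728, 0.1914, 0.0887]
ee_rot: [-0.705, 0.705, 0.058, -0.059]
force: [-0.3, -0.0, -1.8]
grip_width: 0.0254
```

{"api": "apply_moves", "payload": {
  "increments": [
    [-1,0,0.006,0,0],
    [-1,0,0.006,0,0],
    [-1,0,0.005,0,0],
    [-1,0,0.003,0,0],
    [-1,0,0,0,0]
  ]
}}

```text
time: 20.6
ee_pos: [0.5728, 0.1914, 0.0688]
ee_rot: [-0.705, 0.705, 0.058, -0.058]
force: [0.3, 1.1, -1.3]
grip_width: 0.0254
```

No side contact. Down to seat at about 0.0635.

{"api": "apply_moves", "payload": {
  "increments": [
    [-1,0,0.002,0,0],
    [-1,0,0.0015,0,0],
    [-1,0,0.0008,0,0],
    [-1,0,0,0,0]
  ]
}}

```text
time: 21.1
ee_pos: [0.5729, 0.1915, 0.0647]
ee_rot: [-0.705, 0.705, 0.058, -0.058]
force: [0.2, -0.1, -2.5]
grip_width: 0.0252
```

{"api": "apply_moves", "payload": {
  "increments": [
    [-1,0,0.0006,0,0],
    [-1,0,0,0,0]
  ]
}}

```text
time: 21.35
ee_pos: [0.5729, 0.1914, 0.0641]
ee_rot: [-0.705, 0.705, 0.058, -0.058]
force: [-0.1, -0.7, -2.3]
grip_width: 0.0253
```

{"api": "apply_moves", "payload": {
  "increments": [
    [-1,0,0.0006,0,0],
    [-1,0,0,0,0]
  ]
}}

```text
time: 21.6
ee_pos: [0.573, 0.1915, 0.0636]
ee_rot: [0.705, -0.705, -0.058, 0.058]
force: [-0.1, -0.2, -0.0]
grip_width: 0.0255
```

{"api": "apply_moves", "payload": {
  "increments": [
    [-1,0,0.0004,0,0],
    [-1,0,0,0,0]
  ]
}}

```text
time: 21.85
ee_pos: [0.573, 0.1915, 0.0635]
ee_rot: [0.705, -0.705, -0.058, 0.058]
force: [-2.6, -1.2, 6.2]
grip_width: 0.0255
```

Seated: contact at the same height as the original home. Releasing.

{"api": "apply_moves", "payload": {
  "increments": [
    [-0.35,0,-0.0003,0,0],
    [-0.2,0,0,0,0],
    [0,0,0,0,0],
    [0.3,0,0,0,0],
    [0.6,0,0,0,0],
    [1,0,0,0,0],
    [1,0,0,0,0],
    [1,0,0,0,0],
    [1,0,0,0,0],
    [1,0,0,0,0]
  ]
}}

```text
time: 23.1
ee_pos: [0.5729, 0.1915, 0.0634]
ee_rot: [-0.705, 0.705, 0.058, -0.058]
force: [1.2, -0.4, 0.5]
grip_width: 0.0856
```

```bash
python3 - <<'E'
from h import *
s=manip.observe();print(s['time'],s['ee_pos'],s['force'],s['grip_width'])
im=manip.read_camera('wrist');cv2.imwrite('pics/w11.png',im[:,:,::-1])
E
```

```text
23.1 [0.57293632 0.19146616 0.06338708] [ 1.22303667 -0.36773058  0.51465989] 0.08560014074764458
```

View pics/w11.png

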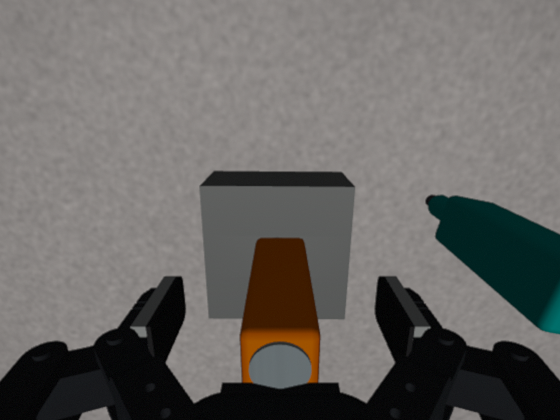

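The fingers are clear on both sides and the punch is upright. Retreating straight up.

{"api": "apply_moves", "payload": {
  "increments": [
    [1,0,-0.005,0,0],
    [1,0,-0.015,0,0],
    [1,0,-0.025,0,0],
    [1,0,-0.03,0,0],
    [1,0,-0.025,0,0],
    [1,0,-0.018,0,0],
    [1,0,-0.01,0,0],
    [1,0,0,0,0],
    [1,0,0,0,0],
    [1,0,0,0,0]
  ]
}}

```text
time: 24.4
ee_pos: [0.5727, 0.1914, 0.1907]
ee_rot: [-0.705, 0.705, 0.058, -0.059]
force: [-0.1, 0.3, 0.4]
grip_width: 0.0852
```

```bash
python3 - <<'E'
from h import *
s=manip.observe();print(s['time'],s['ee_pos'],s['force'],s['grip_width'])
im=manip.read_camera('wrist');cv2.imwrite('pics/w12.png',im[:,:,::-1])
im=manip.read_camera('scene');cv2.imwrite('pics/s12.png',cv2.resize(im[110:280,90:470][:,:,::-1],None,fx=2.1,fy=2.1,interpolation=cv2.INTER_CUBIC))
E
```

```text
24.4 [0.57265407 0.19137739 0.19066208] [-0.10996755  0.26600725  0.36081584] 0.08522066006131555
```

View pics/w12.png

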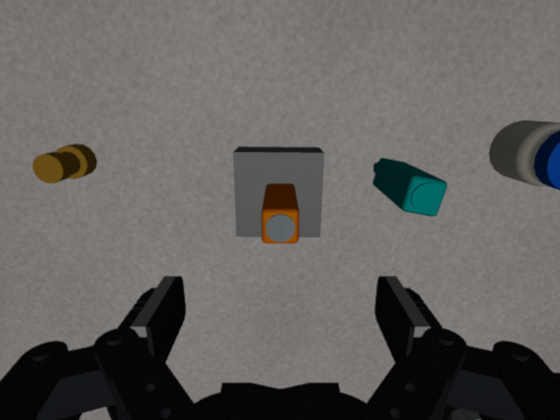

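View pics/s12.png

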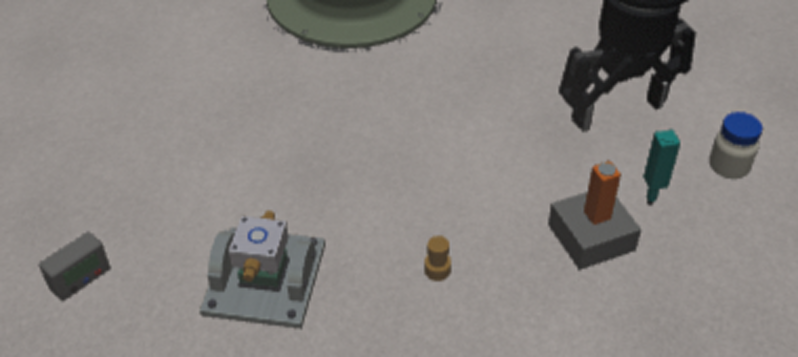

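The punch stands upright and home in its stand, with its top at (280,227) in the wrist view. The other things are where they were and the gripper is clear, so I'm handing in.

```bash
python3 -c "
from station import manip
print(manip.close_job())"
```

```text
the job is handed in; nothing more can be done
None
```

The valve is marked, the punch is back in its stand, and the job was handed in at about 24.5 s of the 64 s allowed; no verdict was reported.

- **Placing the tip:** The tip met the disc at about 80 mm above the bench. The wrist and scene pictures showed it wholly inside the white, centred sideways and within about 1 mm the other way.
- **Press:** I held a steady press of about 11 N for 1.25 s, with no command to move sideways. That figure is the wrist reading of about 9.3 N plus roughly 1.7 N for the punch's weight.
- **Lift and return:** I lifted straight up about 65 mm, to roughly 6 cm above the valve. The punch went back into the hole without touching the sides and met the stand at the same height as before it was taken out. I pushed it home with about 8 N and let go.
- **Last pictures:** The punch stands upright and fully home. The coupling, jar, readout and turquoise look-alike are where they were, and the gripper is clear.

**Disagreements:**
- Single force readings scattered by about ±0.7 N, so the press is only known to about ±0.5 N. The depth the valve sank gives a similar figure.
- The top camera placed the punch about 5 mm away from where the wrist camera did. I used the wrist camera, and the grasp confirmed it.

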